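# Set the output dial of a guarded external pacemaker

## Robot

A 6-joint arm with a two-finger parallel gripper is mounted at the origin on a cart in front of the work surface, level with it; the furniture and walls round the work are solid. World frame = base frame: x ahead of the robot, y to its left, z up, the work surface at z = 0. Lengths are in m, angles in degrees, forces in N, time in s.
With the tool pointing down it reaches from about 0.4 to 0.925 m from the base axis. Payload 12.5 kg.
Tool frame: the origin (TCP) lies at the very end of the fingers, on their centre line; the grasp point (between the pads) lies 19 mm behind it (robot.grasp_offset is the distance from the TCP to the grasp point, in m); z points along the fingers, y is the line along which they close (so a half turn about z gives the same grasp; the last joint's range is limited). The gripper opens to 95 mm and grips with 3 to 60 N. Pads are 20 mm wide; open, the fingers measure 119 mm over their backs; the gripper's body (75 mm by 180 mm) begins 59 mm behind the grasp point.
Start: joints at [-80.478, 28.126, 89.318, -0, 62.55, -6.05], TCP at [0.168, -0.602, 0.215] pointing down, gripper open.
Joint ranges: [-177.58, 177.58], [-47.91, 125.51], [2.72, 160], [-65.01, 245.01], [3.68, 167.84], [-153.87, 153.87]. Speed limits (degrees/s): [127.2, 127.2, 159.86, 180, 180, 180].

## Interface

Orientations are given as a 3x3 rotation matrix whose columns are the frame's x, y, z axes.
In Python, from bench import robot, eyes, ticket gives the robot as it stands.
- The arm moves only by the tool drive_tool, never from a script. Its argument "plan" is a list of rows, each an object of numbers: "dx", "dy", "dz": the shift along the tool's x, y, z in cm; "wx", "wy", "wz": the turn, a rotation vector about the tool's x, y, z in rad. A call has 1 to 8 rows; each row shifts and turns the commanded pose from where the row before left it, along the tool's axes as they then stand; what a row does not reach is not made up. A row lasts 1/12 s, in which the tool goes at most 41.7 mm and 7.16 degrees, less where a joint would pass 70% of its speed; a pose out of reach is approached as far as the arm can. A call is refused whole if a number of a shift passes 4.17 or a number of a turn 0.125, either way. A call with a gripper value outside its range is refused whole. "grip" is the finger opening in cm, from 0 to 9.51, set as the call begins (left out, the last holds). The fingers move at their own pace and stop on an object; the grip force is fixed at half the most. Time passes only in rows, so rows that do not move let the fingers close. It gives the time, the measured TCP pose, the force, the opening and the grip force at its end, in the units of the state.
- robot.get_obs(): the state, without advancing time (a new reading comes with each control period).
- eyes.capture(name): name is "side" or "top" or "wrist"; returns the picture (400x640x3 uint8, red, green, blue); there is no depth.
- eyes.get_calibration(name): a dict with "mtx" (3x3 intrinsics, pixels), "rvec" (rotation vector, rad) and "tvec" (3), from world to camera coordinates, as OpenCV has them. Camera axes: x right, y down, z forward; pixel columns grow to the right and rows downward; lengths in m; the calibration is good to about 2 mm. A picture is of the moment at which its call begins: read the wrist's pose just before it. get_calibration takes no time and is no camera call; for the wrist camera it gives the pose at the moment of the call.
- ticket.sign_off(): hands the job in; it is judged then, once.
The state is a dict: "time_s": time; "joints": joint angles; "qd": joint speeds; "joint_torque": joint torques, N m; "eef_pos": TCP position; "orientation": TCP orientation; "wrist_force": force on the tool from outside, world axes, zero at the start; "torque": the same for the moment, N m; "gripper_width": finger opening in m; "grip_force": force on a finger pad.
Only numpy, scipy, OpenCV 4.12 (cv2) and the standard library are available. Lean on these libraries where they do the work, as an engineer would, in place of code of your own. Each camera call takes 0.05 s, during which the arm holds its last target. There are 200 camera calls.

## Task

The external pacemaker must be ready at 14 mA before its leads are connected. Swing the clear guard up and right back out of the way, turn the larger output dial until its pointer stands on the 14 mA mark, then shut the guard fully again. Leave the smaller rate dial, and the things lying around, as they are.

Things in the scene. Friction and masses are not known exactly. Their poses are not given: they have to be found in the camera images.
- pacemaker: White case with dark end bumpers, 103 (x) x 213 (y) mm, on suction feet fixed to the worktop; light grey dial panel 48 mm up. Origin: centre of its underside, z up, x to its far (hinge) side, y to its left end. Lead sockets stick out of its right end to y = -124 mm. Two black dials on the panel at x = 0: the larger, output, at y = -34 mm; the smaller, rate, at y = +46 mm.
- output_dial (a joint): Output dial, rad, grows clockwise from above; stays where left, 0.03 N m. Eleven marks 0.471 rad apart: 0, 2 .. 20 mA; those of 0, 10, 20 are longer. 0 = 0 mA, pointer near left (135 deg left of the case's +x); 2.356 = 10 mA, pointer along the case's +x (far side); 4.712 = 20 mA, near right. 14 mA = 3.299 rad, the second mark clockwise past the long far one.
- output_grip (a point): On the output dial's axis, 64 mm above the worktop, at mid-height of its grip bar; x axis along the bar to the pointer end (white line on top), z up. The black bar is 39 mm long, 12 mm thick and stands from 54 to 72 mm above the worktop, on a round skirt 42 mm across.
- rate_dial (a joint): Rate dial, rad, counted in the same way as the output dial; not to be turned.
- rate_pointer (a point): Pointer end of the smaller rate dial: on top of its grip bar, 13.5 mm out from its axis, 67 mm above the worktop. The bar is 26 mm long and 9 mm thick.
- guard (a joint): Angle of the guard, rad: 0 = shut over the dials, 1.57 = upright, 2.4 = laid back to its stop. The hinge has friction (about 0.06 N m) and stays where it is left.
- guard_tab (a point): Middle of the guard's grey finger tab (24 mm wide along the case's y, 8 mm thick, sticking out 31 mm from the middle of the front edge), 17.5 mm out from that edge; 73.5 mm above the worktop when shut. y axis: the case's y; x: from the tab toward the hinge; z: out of the cover's top. The guard is a clear cover with grey edges, 89 mm from hinge to front edge, 158 mm long, 27 mm high.
- guard_hinge (a point): Middle of the guard's hinge axis, which runs along the case's y, 46 mm to the +x side of the case's centre and 50 mm above the worktop. With the guard shut, the tab point lies 106.5 mm to -x and 23.5 mm up from here.
- oximeter: Finger pulse oximeter, loose, blue over white, 34 x 58 x 31 mm, origin at the centre of its underside, lying off the case's right end.
- tape_roll: Roll of white tape lying flat, loose, 76 mm across and 25 mm high, origin at the centre of its underside, lying off the case's left end.
- syringe: Syringe lying flat, loose, 20 x 158 x 26 mm (long in its y), origin at the centre of its underside, lying on the near side of the case.

How it is judged:
By the outcome, as a careful person would: the job done as asked, in the order asked, and still so for the second after the job is handed in, with the robot touching nothing.
It also fails if it takes over 72 s, if anything falls off the work surface, if the arm or the gripper's body presses on something with over 40 N, if the wrist force passes 120 N, or if a joint passes its speed limit or range.

## Working session

There is one attempt and no reset: what is moved stays moved. The work goes in short steps, Python scripts to look and compute and a tool call to move; the robot and the scene stay as the last step left them, time stands still between calls to the robot, and variables do not carry over. Pictures are saved under pics/ and viewed, at most 10 in all, crops included, and the job is handed in when it is done.

Besides the shell and the picture viewer there is one more tool, called after "Request:" as name([rows], argument=value, ...), one row to a line, values as JSON. drive_tool: Moves the arm, as the interface text tells. Its arguments: {"type":"object","properties":{"plan":{"type":"array","items":{"type":"object","properties":{"dx":{"type":"number"},"dy":{"type":"number"},"dz":{"type":"number"},"wx":{"type":"number"},"wy":{"type":"number"},"wz":{"type":"number"}}}},"grip":{"type":"number"}},"required":["plan"]}

```bash
mkdir -p pics; ls; python3 - <<'E'
from bench import robot, eyes, ticket
import cv2
o=robot.get_obs(); print(o['time_s'],o['eef_pos'],o['orientation'],o['wrist_force'])
for n in ('side','top'):
    im=eyes.capture(n); cv2.imwrite(f'pics/{n}0.png',im[:,:,::-1]); c=eyes.get_calibration(n); print(n,c)
E
```

```text
pics
0.0 [ 0.16776066 -0.60180375  0.21405001] [[ 9.63291104e-01  2.68458963e-01 -1.84195810e-04]
 [ 2.68458999e-01 -9.63290468e-01  1.11333949e-03]
 [ 1.21451898e-04 -1.12191905e-03 -9.99999363e-01]] [-0.08606386  0.33254732 -0.04337821]
side {'mtx': array([[375.42583267,   0.        , 311.08550015],
       [  0.        , 375.42583267, 211.35516854],
       [  0.        ,   0.        ,   1.        ]]), 'rvec': array([ 2.1459801 , -0.26081626,  0.11425018]), 'tvec': array([-0.52358271,  0.08064477,  0.88128041])}
top {'mtx': array([[402.50803627,   0.        , 324.96529818],
       [  0.        , 402.50803627, 195.00253818],
       [  0.        ,   0.        ,   1.        ]]), 'rvec': array([ 2.15761075, -2.19101049,  0.13204196]), 'tvec': array([-0.09328616,  0.53396737,  0.87818761])}
```

View pics/top0.png

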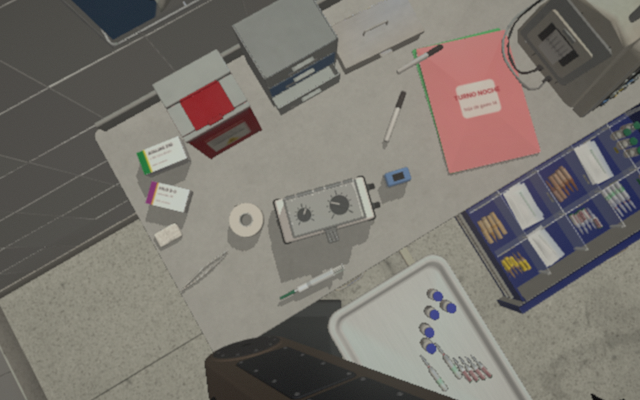

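View pics/side0.png

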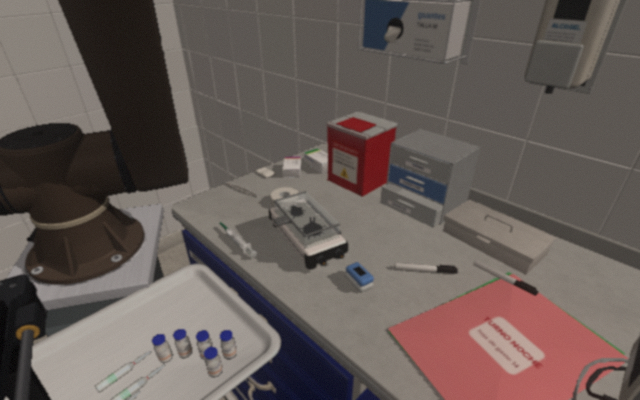

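The top view shows the pacemaker at about (325,208), its tab at (332,236), its sockets at (376,192). The oximeter is at (397,177), the tape at (246,221) and the syringe at (311,284). Next I'll enlarge the case.

```bash
cat > h.py <<'E'
import numpy as np, cv2
from bench import robot, eyes, ticket
def ray(n,px,cal=None):
    c=cal or eyes.get_calibration(n); R=cv2.Rodrigues(c['rvec'])[0]; t=c['tvec']
    d=R.T@np.linalg.solve(c['mtx'],[px[0],px[1],1.]); return -R.T@t,d
def plane(n,px,z,cal=None):
    o,d=ray(n,px,cal); return o+d*(z-o[2])/d[2]
def proj(n,P,cal=None):
    c=cal or eyes.get_calibration(n); return cv2.projectPoints(np.atleast_2d(np.float64(P)),c['rvec'],c['tvec'],c['mtx'],None)[0][:,0]
E
python3 - <<'E'
from h import *
im=cv2.imread('pics/top0.png')
cv2.imwrite('pics/topz.png',cv2.resize(im[160:260,260:420],None,fx=5,fy=5,interpolation=cv2.INTER_CUBIC))
for px in [(332,237),(304,214),(339,205),(375,192),(325,208)]: print(px,plane('top',px,0.06).round(3))
E
```

```text
(332, 237) [ 0.438 -0.115  0.06 ]
(304, 214) [ 0.489 -0.055  0.06 ]
(339, 205) [ 0.507 -0.131  0.06 ]
(375, 192) [ 0.534 -0.21   0.06 ]
(325, 208) [ 0.501 -0.101  0.06 ]
```

View pics/topz.png

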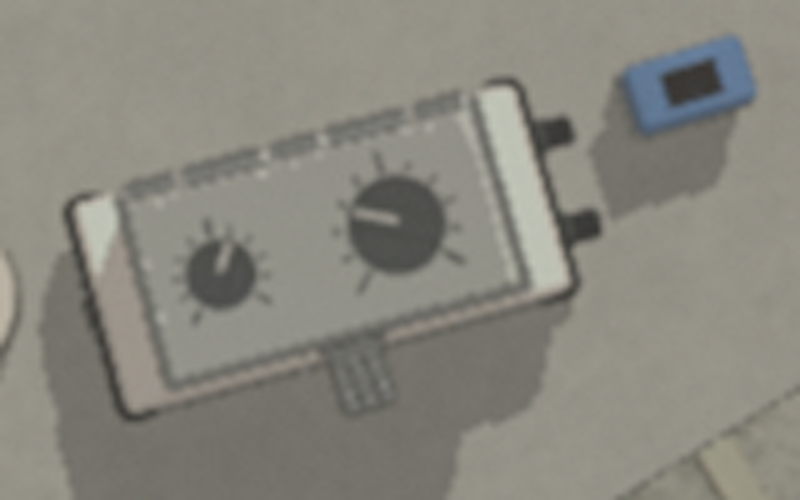

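```bash
cat >> h.py <<'E'
from scipy.spatial.transform import Rotation as Ro
def delta(pos,R):
    "total shift (cm, present tool axes) and turn (rad) to a target TCP pose"
    o=robot.get_obs(); R0=np.array(o['orientation'])
    return (R0.T@(np.array(pos)-o['eef_pos'])*100).round(2), Ro.from_matrix(R0.T@R).as_rotvec().round(3)
def down(yaw):
    c,s=np.cos(yaw),np.sin(yaw); return np.array([[c,s,0],[s,-c,0],[0,0,-1.]])
E
python3 - <<'E'
from h import *
im=cv2.imread('pics/top0.png'); g=im.max(2)
g4=cv2.resize(g,None,fx=4,fy=4,interpolation=cv2.INTER_CUBIC)
out={}
for nm,(u,v),r in (('out',(339.4,205),13),('rate',(304.4,215),10)):
    m=np.zeros_like(g4); cv2.circle(m,(int(u*4),int(v*4)),r*4,255,-1)
    m=((g4<90)&(m>0)).astype(np.uint8)
    m=cv2.morphologyEx(m,cv2.MORPH_OPEN,np.ones((9,9)))
    cs=max(cv2.findContours(m,0,2)[0],key=cv2.contourArea); (c,rad)=cv2.minEnclosingCircle(cs)
    c=(np.array(c)-1.5)/4; out[nm]=plane('top',c,0.054); print(nm,c,rad/4,out[nm].round(4))
y=out['rate']-out['out']; print('dist',np.linalg.norm(y)); y/=np.linalg.norm(y); x=np.array([y[1],-y[0],0]); print('yaw',np.degrees(np.arctan2(x[1],x[0])))
O=out['out']+y*.034; O[2]=0
print('origin',O)
print('tab pred px',proj('top',O-x*.0605+[0,0,.0735]), 'img approx', (260+362/5,160+380/5))
W=lambda a,b,c:O+x*a+y*b+[0,0,c]
print('corners',proj('top',[W(.0515,.1065,.048),W(-.0515,.1065,.048),W(-.0515,-.1065,.048),W(.0515,-.1065,.048)])*5-[1300,800])
E
```

```text
out [338.90332031 204.41390991] 9.266406059265137 [ 0.5087 -0.1312  0.054 ]
rate [303.72216797 214.55078125] 6.509918689727783 [ 0.4877 -0.0541  0.054 ]
dist 0.07992264950832963
yaw 15.235249751700174
origin [ 0.49974432 -0.09840787  0.        ]
tab pred px [[332.01713708 235.41394935]] img approx (332.4, 236.0)
corners [[ 54.54669903 199.29771108]
 [117.36856504 425.92129002]
 [585.05682957 289.86550629]
 [517.63911761  67.11590268]]
```

Request:
drive_tool([
  {"dx": 2.8, "dy": -2.8},
  {"dx": 2.8, "dy": -2.8},
  {"dx": 2.8, "dy": -2.8},
  {"dx": 2.8, "dy": -2.8},
  {"dx": 2.8, "dy": -2.8},
  {"dx": 2.8, "dy": -2.8},
  {"dx": 2.8, "dy": -2.8},
], grip=4.5)

```text
invalid input at $.plan[0]: expected keys dx, dy, dz, wx, wy, wz
```

Request:
drive_tool([
  {"dx": 2.8, "dy": -2.8},
  {"dx": 2.8, "dy": -2.8},
  {"dx": 2.8, "dy": -2.8},
  {"dx": 2.8, "dy": -2.8},
  {"dx": 2.8, "dy": -2.8},
  {"dx": 2.8, "dy": -2.8},
  {"dx": 2.0, "dy": -2.0},
  {},
])

```text
invalid input at $.plan[0]: expected keys dx, dy, dz, wx, wy, wz
```

```bash
python3 - <<'E'
from h import *
o=robot.get_obs(); c=eyes.get_calibration('wrist'); im=eyes.capture('wrist'); cv2.imwrite('pics/w1.png',im[:,:,::-1])
import pickle; pickle.dump(c,open('w1.pkl','wb'))
print(o['time_s'],o['joints'],o['eef_pos'],o['gripper_width'])
O=np.array([.49974,-.09841,0]);a=np.radians(15.235);x=np.array([np.cos(a),np.sin(a),0]);y=np.array([-x[1],x[0],0])
W=lambda p,q,r:O+x*p+y*q+[0,0,r]
print(proj('wrist',[W(-.0605,0,.0735),W(0,-.034,.072),W(0,.046,.064),W(.046,0,.05)],c))
print(delta(O-x*.0605+[0,0,.0655],down(a)))
E
```

```text
0.1 [-8.04764017e+01  2.81622069e+01  8.93461791e+01 -3.94347560e-04
  6.25512538e+01 -6.04906267e+00] [ 0.16778578 -0.60182922  0.21410652] 0.09520602284537606
[[-182.4659764  -297.85639235]
 [-167.68964857 -407.6285286 ]
 [-254.04965273 -389.57768192]
 [-188.29812477 -443.7775382 ]]
(array([ 39.44, -39.61,  14.91]), array([-0.001, -0.   ,  0.006]))
```

View pics/w1.png

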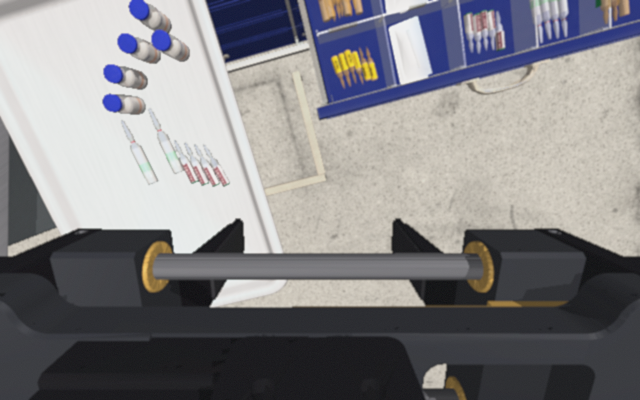

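The arm didn't move because every row needs all six keys. The wrist picture therefore shows only the start area (tray and cart), with the fingers at about (215,265) and (415,265). I'll resend with all the keys.

Request:
drive_tool([
  {"dx": 2.8, "dy": -2.8, "dz": 0, "wx": 0, "wy": 0, "wz": 0},
  {"dx": 2.8, "dy": -2.8, "dz": 0, "wx": 0, "wy": 0, "wz": 0},
  {"dx": 2.8, "dy": -2.8, "dz": 0, "wx": 0, "wy": 0, "wz": 0},
  {"dx": 2.8, "dy": -2.8, "dz": 0, "wx": 0, "wy": 0, "wz": 0},
  {"dx": 2.8, "dy": -2.8, "dz": 0, "wx": 0, "wy": 0, "wz": 0},
  {"dx": 2.8, "dy": -2.8, "dz": 0, "wx": 0, "wy": 0, "wz": 0},
  {"dx": 2.8, "dy": -2.8, "dz": 0, "wx": 0, "wy": 0, "wz": 0},
], grip=4.5)

```text
time_s: 0.73
eef_pos: [0.3044, -0.3589, 0.2146]
orientation: [[0.963, 0.268, 0.0], [0.268, -0.963, -0.0], [-0.0, 0.0, -1.0]]
wrist_force: [1.1, -0.8, -0.7]
gripper_width: 0.0536
grip_force: 0.0
```

Request:
drive_tool([
  {"dx": 2.8, "dy": -2.8, "dz": 0, "wx": 0, "wy": 0, "wz": 0},
  {"dx": 2.8, "dy": -2.8, "dz": 0, "wx": 0, "wy": 0, "wz": 0},
  {"dx": 2.8, "dy": -2.8, "dz": 0, "wx": 0, "wy": 0, "wz": 0},
  {"dx": 2.8, "dy": -2.8, "dz": 0, "wx": 0, "wy": 0, "wz": 0},
  {"dx": 2.8, "dy": -2.8, "dz": 0, "wx": 0, "wy": 0, "wz": 0},
  {"dx": 2.8, "dy": -2.8, "dz": 0, "wx": 0, "wy": 0, "wz": 0},
  {"dx": 2.2, "dy": -2.2, "dz": 0, "wx": 0, "wy": 0, "wz": 0},
  {"dx": 0, "dy": 0, "dz": 0, "wx": 0, "wy": 0, "wz": 0},
])

```text
time_s: 1.4
eef_pos: [0.4376, -0.1228, 0.2146]
orientation: [[0.962, 0.272, 0.0], [0.272, -0.962, 0.001], [0.001, -0.0, -1.0]]
wrist_force: [-0.5, -0.4, 0.2]
gripper_width: 0.0449
grip_force: 0.0
```

```bash
cat > look.py <<'E'
from h import *
import pickle,sys
o=robot.get_obs(); c=eyes.get_calibration('wrist'); im=eyes.capture('wrist'); cv2.imwrite(f'pics/{sys.argv[1]}.png',im[:,:,::-1])
pickle.dump(c,open(f'{sys.argv[1]}.pkl','wb'))
print(o['time_s'],o['joints'],o['eef_pos'],o['gripper_width'])
O=np.array([.49974,-.09841,0]);a=np.radians(15.235);x=np.array([np.cos(a),np.sin(a),0]);y=np.array([-x[1],x[0],0])
W=lambda p,q,r:O+x*p+y*q+[0,0,r]
print(proj('wrist',[W(-.0605,0,.0735),W(0,-.034,.072),W(0,.046,.064),W(.046,0,.05)],c))
print(delta(O-x*.0605+[0,0,.0655],down(a)))
E
python3 look.py w2
```

```text
1.4 [-2.40326551e+01  1.42734528e+01  1.12184644e+02  4.62065204e-02
  5.35305961e+01  5.01435655e+01] [ 0.43761033 -0.1227877   0.21462414] 0.04492658397904028
[[310.48445816 183.24635392]
 [342.13578084 128.48921747]
 [269.50655278 127.66655551]
 [311.40282177  85.78048291]]
(array([ 0.72, -0.85, 14.9 ]), array([-0.  ,  0.  ,  0.01]))
```

View pics/w2.png

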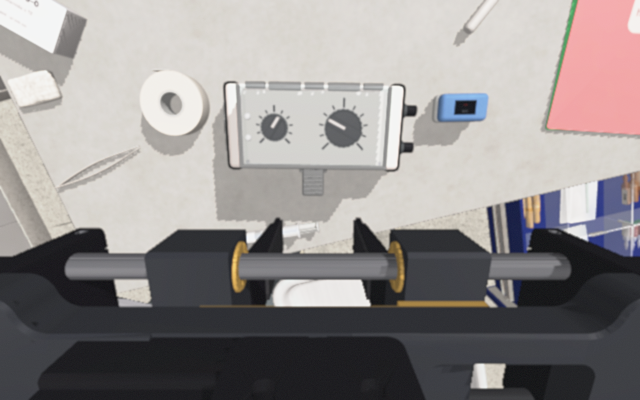

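The wrist picture shows the tab at about (313,183), the output dial at (343,128) and the rate dial at (275,127). I'll measure these more closely and combine them with the top view.

```bash
python3 - <<'E'
from h import *
import pickle
c=pickle.load(open('w2.pkl','rb')); im=cv2.imread('pics/w2.png'); g4=cv2.resize(im.max(2),None,fx=4,fy=4,interpolation=cv2.INTER_CUBIC)
out={}
for nm,(u,v),r in (('out',(343,128),22),('rate',(275,127),17)):
    m=np.zeros_like(g4); cv2.circle(m,(u*4,v*4),r*4,255,-1)
    m=((g4<100)&(m>0)).astype(np.uint8); m=cv2.morphologyEx(m,cv2.MORPH_OPEN,np.ones((17,17)))
    cs=max(cv2.findContours(m,0,2)[0],key=cv2.contourArea); p,rad=cv2.minEnclosingCircle(cs)
    p=(np.array(p)-1.5)/4; out[nm]=plane('wrist',p,.054,c); print(nm,p,rad/4,out[nm].round(4))
y=out['rate']-out['out']; print('dist',np.linalg.norm(y)); y/=np.linalg.norm(y); x=np.array([y[1],-y[0],0]); print('yaw',np.degrees(np.arctan2(x[1],x[0])))
O=out['out']+y*.034;O[2]=0;print('origin',O)
# tab: grey blob edges
print('tab centre seen', plane('wrist',(313.5,183),.0775,c),'pred',O-x*.0605)
for px in [(240,82),(240,168),(392,169),(392,83)]: print(plane('wrist',px,.048,c).round(4))
cv2.imwrite('pics/w2z.png',cv2.resize(im[75:205,220:420],None,fx=4,fy=4,interpolation=cv2.INTER_CUBIC))
E
```

```text
Traceback (most recent call last):
ValueError: max() iterable argument is empty
```

```bash
cat > dials.py <<'E'
from h import *
import pickle,sys
n=sys.argv[1]
c=pickle.load(open(n+'.pkl','rb')); im=cv2.imread(f'pics/{n}.png'); g4=cv2.resize(im.max(2),None,fx=4,fy=4,interpolation=cv2.INTER_CUBIC)
out={}
for nm,(u,v),r in (('out',(343,128),21),('rate',(275,127),16)):
    m=np.zeros_like(g4); cv2.circle(m,(u*4,v*4),r*4,255,-1)
    t,_=cv2.threshold(g4[m>0].reshape(-1,1),0,255,cv2.THRESH_OTSU)
    m=((g4<t)&(m>0)).astype(np.uint8); m=cv2.morphologyEx(m,cv2.MORPH_CLOSE,np.ones((17,17)));m=cv2.morphologyEx(m,cv2.MORPH_OPEN,np.ones((17,17)))
    cs=max(cv2.findContours(m,0,2)[0],key=cv2.contourArea); p,rad=cv2.minEnclosingCircle(cs)
    p=(np.array(p)-1.5)/4; out[nm]=plane('wrist',p,.054,c); print(nm,t,p,rad/4,out[nm].round(4))
y=out['rate']-out['out']; print('dist',np.linalg.norm(y)); y/=np.linalg.norm(y); x=np.array([y[1],-y[0],0]); print('yaw',np.degrees(np.arctan2(x[1],x[0])))
O=out['out']+y*.034;O[2]=0;print('origin',O)
print('tab centre seen', plane('wrist',(313.5,183),.0775,c),'pred',O-x*.0605)
for px in [(232,82),(232,168),(400,169),(400,83)]: print(plane('wrist',px,.048,c).round(4))
cv2.imwrite(f'pics/{n}z.png',cv2.resize(im[75:205,220:420],None,fx=4,fy=4,interpolation=cv2.INTER_CUBIC))
E
python3 dials.py w2
```

```text
out 146.0 [343.32913208 128.04359436] 19.29566764831543 [ 0.5098 -0.1339  0.054 ]
rate 146.0 [273.875 126.875] 13.768194198608398 [ 0.4894 -0.057   0.054 ]
dist 0.0795282538338212
yaw 14.901107329631074
origin [ 0.50109861 -0.10104456  0.        ]
tab centre seen [ 0.44334627 -0.1173482   0.0775    ] pred [ 0.44263315 -0.11660223  0.        ]
[0.5239 0.0006 0.048 ]
[ 0.4285 -0.019   0.048 ]
[ 0.4827 -0.2144  0.048 ]
[ 0.5744 -0.1813  0.048 ]
```

View pics/w2z.png

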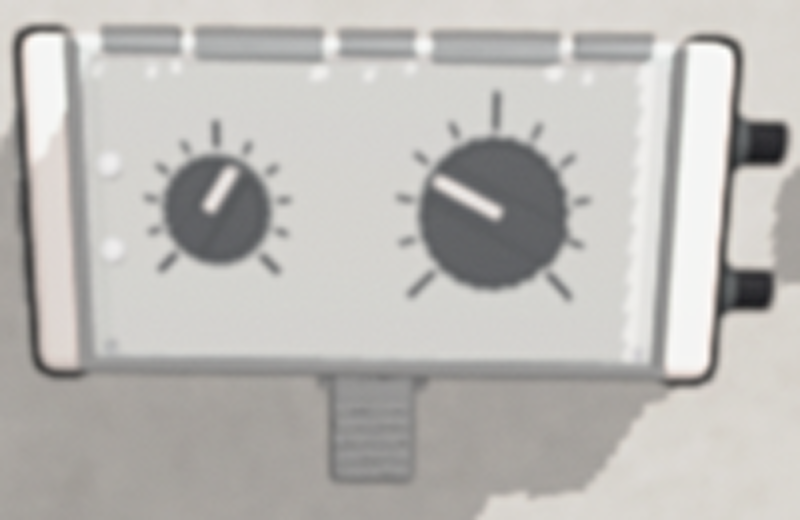

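The pointer reads about 61° left of the far mark, or 5.5 mA. The two views agree to 3 mm, and I use their mean: origin (0.5004, -0.0997), yaw 15.1°, tab (0.442, -0.1155). Now I'll descend and grip the tab.

Request:
drive_tool([
  {"dx": 0.3, "dy": -0.3, "dz": 2.5, "wx": 0, "wy": 0, "wz": 0.012},
  {"dx": 0.3, "dy": -0.3, "dz": 3.0, "wx": 0, "wy": 0, "wz": 0},
  {"dx": 0, "dy": 0, "dz": 3.0, "wx": 0, "wy": 0, "wz": 0},
  {"dx": 0, "dy": 0, "dz": 3.0, "wx": 0, "wy": 0, "wz": 0},
  {"dx": 0, "dy": 0, "dz": 2.0, "wx": 0, "wy": 0, "wz": 0},
  {"dx": 0, "dy": 0, "dz": 1.4, "wx": 0, "wy": 0, "wz": 0},
  {"dx": 0, "dy": 0, "dz": 0, "wx": 0, "wy": 0, "wz": 0},
  {"dx": 0, "dy": 0, "dz": 0, "wx": 0, "wy": 0, "wz": 0},
])

```text
time_s: 2.12
eef_pos: [0.4398, -0.1199, 0.0654]
orientation: [[0.967, 0.256, -0.001], [0.256, -0.967, 0.0], [-0.001, -0.001, -1.0]]
wrist_force: [0.2, 0.3, 0.5]
gripper_width: 0.0452
grip_force: 0.0
```

Request:
drive_tool([
  {"dx": 0, "dy": 0, "dz": 0, "wx": 0, "wy": 0, "wz": 0},
  {"dx": 0, "dy": 0, "dz": 0, "wx": 0, "wy": 0, "wz": 0},
  {"dx": 0, "dy": 0, "dz": 0, "wx": 0, "wy": 0, "wz": 0},
  {"dx": 0, "dy": 0, "dz": 0, "wx": 0, "wy": 0, "wz": 0},
  {"dx": 0, "dy": 0, "dz": 0, "wx": 0, "wy": 0, "wz": 0},
  {"dx": 0, "dy": 0, "dz": 0, "wx": 0, "wy": 0, "wz": 0},
], grip=1.8)

```text
time_s: 2.62
eef_pos: [0.4394, -0.1169, 0.0663]
orientation: [[0.967, 0.256, -0.001], [0.256, -0.967, 0.003], [-0.0, -0.003, -1.0]]
wrist_force: [3.1, 24.9, 7.2]
gripper_width: 0.0235
grip_force: 29.9
```

```bash
python3 - <<'E'
import numpy as np
th=np.linspace(0,2.4,25); p=np.array([-.1094,.0235])
P=np.c_[p[0]*np.cos(th)+p[1]*np.sin(th), -p[0]*np.sin(th)+p[1]*np.cos(th)]*100
d=np.diff(P,axis=0); print((d*[1,-1]).round(2).tolist(), P[[0,8,16,24]].round(2).tolist())
E
```

```text
[[0.29, -1.08], [0.4, -1.05], [0.5, -1.0], [0.6, -0.95], [0.69, -0.88], [0.77, -0.81], [0.85, -0.73], [0.92, -0.64], [0.98, -0.55], [1.03, -0.45], [1.07, -0.34], [1.09, -0.23], [1.11, -0.12], [1.12, -0.01], [1.11, 0.1], [1.1, 0.21], [1.07, 0.32], [1.03, 0.43], [0.99, 0.53], [0.93, 0.62], [0.86, 0.71], [0.79, 0.8], [0.7, 0.87], [0.61, 0.94]] [[-10.94, 2.35], [-5.94, 9.49], [2.67, 10.87], [9.65, 5.66]]
```

Request:
drive_tool([
  {"dx": 0, "dy": -0.3, "dz": 0, "wx": 0, "wy": 0, "wz": 0},
  {"dx": 0.3, "dy": 0, "dz": -1.1, "wx": 0, "wy": 0, "wz": 0},
  {"dx": 0.4, "dy": 0, "dz": -1.05, "wx": 0, "wy": 0, "wz": 0},
  {"dx": 0.5, "dy": 0, "dz": -1.0, "wx": 0, "wy": 0, "wz": 0},
  {"dx": 0.6, "dy": 0, "dz": -0.95, "wx": 0, "wy": 0, "wz": 0},
  {"dx": 0.7, "dy": 0, "dz": -0.9, "wx": 0, "wy": 0, "wz": 0},
  {"dx": 0.75, "dy": 0, "dz": -0.8, "wx": 0, "wy": 0, "wz": 0},
  {"dx": 0, "dy": 0, "dz": 0, "wx": 0, "wy": 0, "wz": 0},
])

```text
time_s: 3.28
eef_pos: [0.4715, -0.1076, 0.125]
orientation: [[0.966, 0.257, 0.001], [0.257, -0.966, -0.0], [0.001, 0.001, -1.0]]
wrist_force: [-2.6, -0.3, 1.5]
gripper_width: 0.0236
grip_force: 30.0
```

Request:
drive_tool([
  {"dx": 0.85, "dy": 0, "dz": -0.73, "wx": 0, "wy": 0, "wz": 0},
  {"dx": 0.92, "dy": 0, "dz": -0.64, "wx": 0, "wy": 0, "wz": 0},
  {"dx": 0.98, "dy": 0, "dz": -0.55, "wx": 0, "wy": 0, "wz": 0},
  {"dx": 1.03, "dy": 0, "dz": -0.45, "wx": 0, "wy": 0, "wz": 0},
  {"dx": 1.07, "dy": 0, "dz": -0.34, "wx": 0, "wy": 0, "wz": 0},
  {"dx": 1.09, "dy": 0, "dz": -0.23, "wx": 0, "wy": 0, "wz": 0},
  {"dx": 1.1, "dy": 0, "dz": -0.12, "wx": 0, "wy": 0, "wz": 0},
  {"dx": 1.1, "dy": 0, "dz": 0, "wx": 0, "wy": 0, "wz": 0},
])

```text
time_s: 3.95
eef_pos: [0.5493, -0.0869, 0.155]
orientation: [[0.966, 0.257, -0.0], [0.257, -0.966, -0.0], [-0.0, 0.0, -1.0]]
wrist_force: [-3.3, 2.1, 7.3]
gripper_width: 0.0238
grip_force: 30.0
```

Request:
drive_tool([
  {"dx": 1.1, "dy": 0, "dz": 0.1, "wx": 0, "wy": 0, "wz": 0},
  {"dx": 1.1, "dy": 0, "dz": 0.2, "wx": 0, "wy": 0, "wz": 0},
  {"dx": 1.07, "dy": 0, "dz": 0.32, "wx": 0, "wy": 0, "wz": 0},
  {"dx": 1.03, "dy": 0, "dz": 0.43, "wx": 0, "wy": 0, "wz": 0},
  {"dx": 1.0, "dy": 0, "dz": 0.53, "wx": 0, "wy": 0, "wz": 0},
  {"dx": 0.93, "dy": 0, "dz": 0.62, "wx": 0, "wy": 0, "wz": 0},
  {"dx": 0.86, "dy": 0, "dz": 0.71, "wx": 0, "wy": 0, "wz": 0},
  {"dx": 0, "dy": 0, "dz": 0, "wx": 0, "wy": 0, "wz": 0},
])

```text
time_s: 4.62
eef_pos: [0.6208, -0.068, 0.126]
orientation: [[0.966, 0.257, 0.006], [0.257, -0.966, 0.0], [0.006, 0.001, -1.0]]
wrist_force: [6.3, 8.0, 12.0]
gripper_width: 0.0235
grip_force: 30.0
```

Request:
drive_tool([
  {"dx": 0.75, "dy": 0, "dz": 0.8, "wx": 0, "wy": 0, "wz": 0},
  {"dx": 0.7, "dy": 0, "dz": 0.87, "wx": 0, "wy": 0, "wz": 0},
  {"dx": 0.55, "dy": 0, "dz": 0.9, "wx": 0, "wy": 0, "wz": 0},
  {"dx": 0, "dy": 0, "dz": 0, "wx": 0, "wy": 0, "wz": 0},
  {"dx": 0, "dy": 0, "dz": 0, "wx": 0, "wy": 0, "wz": 0},
])

```text
time_s: 5.03
eef_pos: [0.64, -0.0629, 0.1007]
orientation: [[0.966, 0.257, 0.007], [0.257, -0.966, 0.0], [0.007, 0.001, -1.0]]
wrist_force: [8.8, 8.1, 7.4]
gripper_width: 0.0234
grip_force: 30.0
```

Request:
drive_tool([
  {"dx": 0.1, "dy": 0, "dz": 0.3, "wx": 0, "wy": 0, "wz": 0},
  {"dx": 0, "dy": 0, "dz": 0, "wx": 0, "wy": 0, "wz": 0},
])

```text
time_s: 5.2
eef_pos: [0.6414, -0.0625, 0.0983]
orientation: [[0.966, 0.257, 0.009], [0.257, -0.966, 0.0], [0.008, 0.002, -1.0]]
wrist_force: [10.7, 9.5, 9.9]
gripper_width: 0.0233
grip_force: 30.0
```

Request:
drive_tool([
  {"dx": 0, "dy": 0, "dz": 0, "wx": 0, "wy": 0, "wz": 0},
  {"dx": 0, "dy": 0, "dz": 0, "wx": 0, "wy": 0, "wz": 0},
  {"dx": 0, "dy": 0, "dz": 0, "wx": 0, "wy": 0, "wz": 0},
  {"dx": 0, "dy": 0, "dz": 0, "wx": 0, "wy": 0, "wz": 0},
  {"dx": 0, "dy": 0, "dz": -2.0, "wx": 0, "wy": 0, "wz": 0},
  {"dx": 0, "dy": 0, "dz": -3.0, "wx": 0, "wy": 0, "wz": 0},
  {"dx": 0, "dy": 0, "dz": -3.4, "wx": 0, "wy": 0, "wz": 0},
  {"dx": 0, "dy": 0, "dz": -3.0, "wx": 0, "wy": 0, "wz": 0},
], grip=4.5)

```text
time_s: 5.87
eef_pos: [0.6381, -0.0637, 0.2119]
orientation: [[0.967, 0.257, -0.0], [0.257, -0.967, -0.0], [-0.0, 0.0, -1.0]]
wrist_force: [-0.2, -0.0, -0.4]
gripper_width: 0.0449
grip_force: 0.0
```

Request:
drive_tool([
  {"dx": -3.5, "dy": 0.1, "dz": 0, "wx": 0, "wy": 0, "wz": 0},
  {"dx": -3.5, "dy": 0.1, "dz": 0, "wx": 0, "wy": 0, "wz": 0},
  {"dx": -3.5, "dy": 0.1, "dz": 0, "wx": 0, "wy": 0, "wz": 0},
  {"dx": -3.5, "dy": 0.1, "dz": 0, "wx": 0, "wy": 0, "wz": 0},
  {"dx": -3.5, "dy": 0.1, "dz": 0, "wx": 0, "wy": 0, "wz": 0},
  {"dx": -3.5, "dy": 0.1, "dz": 0, "wx": 0, "wy": 0, "wz": 0},
  {"dx": 0, "dy": 0, "dz": 0, "wx": 0, "wy": 0, "wz": 0},
  {"dx": 0, "dy": 0, "dz": 0, "wx": 0, "wy": 0, "wz": 0},
])

```text
time_s: 6.53
eef_pos: [0.4359, -0.1238, 0.2109]
orientation: [[0.967, 0.255, 0.001], [0.255, -0.967, -0.0], [0.0, 0.001, -1.0]]
wrist_force: [0.5, 0.8, 0.2]
gripper_width: 0.0451
grip_force: 0.0
```

```bash
python3 look.py w3; sed -i 's/\[75:205,220:420\]/[20:210,210:460]/;s/fx=4,fy=4,interpolation=cv2.INTER_CUBIC))$/fx=3,fy=3,interpolation=cv2.INTER_CUBIC))/' dials.py; python3 dials.py w3
```

```text
6.5333 [-2.42102600e+01  1.44361094e+01  1.12655010e+02 -1.34944885e-02
  5.28694918e+01  5.10273989e+01] [ 0.43590054 -0.1237962   0.21085902] 0.0450746134728074
[[309.74290616 182.31608388]
 [340.79309627 126.17724806]
 [267.2292109  126.74617613]
 [308.92165153  83.53697455]]
(array([ 0.65, -0.8 , 14.53]), array([ 0.001, -0.001, -0.007]))
out 122.0 [340.88394165 126.40379333] 20.492111206054688 [ 0.5089 -0.1328  0.054 ]
rate 129.0 [272.69473267 126.03309631] 14.518930435180664 [ 0.4896 -0.0582  0.054 ]
dist 0.07709474103538205
yaw 14.509216749415486
origin [ 0.50035018 -0.09988555  0.        ]
tab centre seen [ 0.44246444 -0.11840423  0.0775    ] pred [ 0.44177968 -0.11504296  0.        ]
[ 0.5241 -0.0033  0.048 ]
[ 0.4295 -0.021   0.048 ]
[ 0.4796 -0.2151  0.048 ]
[ 0.5708 -0.184   0.048 ]
```

View pics/w3z.png

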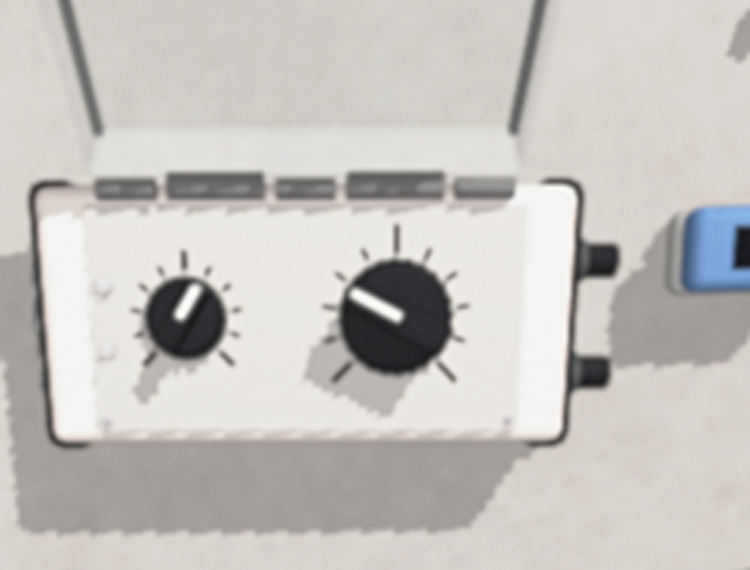

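```bash
cat > ptr.py <<'E'
from h import *
import pickle,sys
n=sys.argv[1];u,v=float(sys.argv[2]),float(sys.argv[3])
c=pickle.load(open(n+'.pkl','rb')); im=cv2.imread(f'pics/{n}.png'); g4=cv2.resize(im.max(2),None,fx=4,fy=4,interpolation=cv2.INTER_CUBIC)
m=np.zeros_like(g4); cv2.circle(m,(int(u*4),int(v*4)),int(17*4),255,-1)
m=((g4>130)&(m>0)).astype(np.uint8)
L=[k for k in cv2.findContours(m,0,2)[0]]; k=max(L,key=cv2.contourArea)
pts=(np.argwhere(cv2.drawContours(np.zeros_like(g4),[k],-1,1,-1))[:,::-1]-1.5)/4
P=np.array([plane('wrist',p,.072,c)[:2] for p in pts]); mu=P.mean(0); d=np.linalg.svd(P-mu,full_matrices=False)[2][0]
ctr=np.array([.5092,-.1327]); d*=np.sign(d@(mu-ctr)); s=(P-mu)@d
yaw=np.degrees(np.arctan2(d[1],d[0])); print('ends',(mu+d*s.min()).round(4),(mu+d*s.max()).round(4),'yaw',yaw,'rel case(15.1)',yaw-15.1,'perp offset of centre',np.cross(d,ctr-mu))
E
python3 ptr.py w3 341 126.4; python3 -c "
from h import *
import numpy as np
print(delta([.5092,-.1327,.058],down(np.radians(76))))"
```

```text
ends [ 0.5099 -0.1341] [ 0.5141 -0.1137] yaw 78.31153342785417 rel case(15.1) 63.21153342785417 perp offset of centre 0.000986537339546164
(array([ 6.74,  2.71, 15.29]), array([ 1.000e-03, -0.000e+00, -1.068e+00]))ptr.py:11: DeprecationWarning: Arrays of 2-dimensional vectors are deprecated. Use arrays of 3-dimensional vectors instead. (deprecated in NumPy 2.0)
  yaw=np.degrees(np.arctan2(d[1],d[0])); print('ends',(mu+d*s.min()).round(4),(mu+d*s.max()).round(4),'yaw',yaw,'rel case(15.1)',yaw-15.1,'perp offset of centre',np.cross(d,ctr-mu))
```

Request:
drive_tool([
  {"dx": 2.3, "dy": 0.9, "dz": 0, "wx": 0, "wy": 0, "wz": 0},
  {"dx": 2.3, "dy": 0.9, "dz": 0, "wx": 0, "wy": 0, "wz": 0},
  {"dx": 2.2, "dy": 0.9, "dz": 0, "wx": 0, "wy": 0, "wz": 0},
  {"dx": 0, "dy": 0, "dz": 0, "wx": 0, "wy": 0, "wz": -0.12},
  {"dx": 0, "dy": 0, "dz": 0, "wx": 0, "wy": 0, "wz": -0.12},
  {"dx": 0, "dy": 0, "dz": 0, "wx": 0, "wy": 0, "wz": -0.12},
  {"dx": 0, "dy": 0, "dz": 0, "wx": 0, "wy": 0, "wz": -0.12},
  {"dx": 0, "dy": 0, "dz": 0, "wx": 0, "wy": 0, "wz": -0.12},
], grip=4.0)

```text
time_s: 7.25
eef_pos: [0.5107, -0.1315, 0.21]
orientation: [[0.647, 0.762, -0.0], [0.762, -0.647, -0.0], [-0.0, -0.0, -1.0]]
wrist_force: [0.8, -0.1, 0.1]
gripper_width: 0.0397
grip_force: 0.0
```

Request:
drive_tool([
  {"dx": 0, "dy": 0, "dz": 0, "wx": 0, "wy": 0, "wz": -0.12},
  {"dx": 0, "dy": 0, "dz": 0, "wx": 0, "wy": 0, "wz": -0.12},
  {"dx": 0, "dy": 0, "dz": 0, "wx": 0, "wy": 0, "wz": -0.12},
  {"dx": 0, "dy": 0, "dz": 0, "wx": 0, "wy": 0, "wz": -0.12},
  {"dx": 0, "dy": 0, "dz": 0, "wx": 0, "wy": 0, "wz": -0.03},
  {"dx": 0, "dy": 0, "dz": 0, "wx": 0, "wy": 0, "wz": 0},
  {"dx": 0, "dy": 0, "dz": 0, "wx": 0, "wy": 0, "wz": 0},
])

```text
time_s: 7.83
eef_pos: [0.5103, -0.1316, 0.2101]
orientation: [[0.201, 0.98, -0.0], [0.98, -0.201, 0.0], [-0.0, -0.0, -1.0]]
wrist_force: [-0.5, -0.8, -0.1]
gripper_width: 0.0398
grip_force: 0.0
```

```bash
python3 -c "
from h import *
import numpy as np
o=robot.get_obs();print(o['eef_pos'],o['joints'].round(1),delta([.5096,-.1328,.058],down(np.radians(78.3))))"
```

```text
[ 0.51028414 -0.13161224  0.21009877] [-21.6  20.5 103.3  -0.   56.2 -10.1] (array([-0.13, -0.04, 15.21]), array([-0.   ,  0.   ,  0.002]))
```

Request:
drive_tool([
  {"dx": -0.1, "dy": 0, "dz": 2.5, "wx": 0, "wy": 0, "wz": 0},
  {"dx": 0, "dy": 0, "dz": 3.5, "wx": 0, "wy": 0, "wz": 0},
  {"dx": 0, "dy": 0, "dz": 3.5, "wx": 0, "wy": 0, "wz": 0},
  {"dx": 0, "dy": 0, "dz": 3.0, "wx": 0, "wy": 0, "wz": 0},
  {"dx": 0, "dy": 0, "dz": 1.7, "wx": 0, "wy": 0, "wz": 0},
  {"dx": 0, "dy": 0, "dz": 1.0, "wx": 0, "wy": 0, "wz": 0},
  {"dx": 0, "dy": 0, "dz": 0, "wx": 0, "wy": 0, "wz": 0},
  {"dx": 0, "dy": 0, "dz": 0, "wx": 0, "wy": 0, "wz": 0},
])

```text
time_s: 8.5
eef_pos: [0.5098, -0.1329, 0.0586]
orientation: [[0.2, 0.98, -0.0], [0.98, -0.2, -0.0], [-0.0, -0.0, -1.0]]
wrist_force: [0.4, -0.2, -0.0]
gripper_width: 0.0399
grip_force: 0.0
```

Request:
drive_tool([
  {"dx": 0, "dy": 0, "dz": 0, "wx": 0, "wy": 0, "wz": 0},
  {"dx": 0, "dy": 0, "dz": 0, "wx": 0, "wy": 0, "wz": 0},
  {"dx": 0, "dy": 0, "dz": 0, "wx": 0, "wy": 0, "wz": 0},
  {"dx": 0, "dy": 0, "dz": 0, "wx": 0, "wy": 0, "wz": 0},
  {"dx": 0, "dy": 0, "dz": 0, "wx": 0, "wy": 0, "wz": 0},
  {"dx": 0, "dy": 0, "dz": 0, "wx": 0, "wy": 0, "wz": 0},
], grip=0.8)

```text
time_s: 9.0
eef_pos: [0.5092, -0.1329, 0.0589]
orientation: [[0.2, 0.98, -0.0], [0.98, -0.2, -0.0], [-0.0, -0.0, -1.0]]
wrist_force: [-2.5, 0.2, 6.2]
gripper_width: 0.0119
grip_force: 30.0
```

Request:
drive_tool([
  {"dx": 0, "dy": 0, "dz": 0, "wx": 0, "wy": 0, "wz": 0.12},
  {"dx": 0, "dy": 0, "dz": 0, "wx": 0, "wy": 0, "wz": 0.12},
  {"dx": 0, "dy": 0, "dz": 0, "wx": 0, "wy": 0, "wz": 0.12},
  {"dx": 0, "dy": 0, "dz": 0, "wx": 0, "wy": 0, "wz": 0.12},
  {"dx": 0, "dy": 0, "dz": 0, "wx": 0, "wy": 0, "wz": 0.12},
  {"dx": 0, "dy": 0, "dz": 0, "wx": 0, "wy": 0, "wz": 0.12},
])

```text
time_s: 9.5
eef_pos: [0.5091, -0.1328, 0.0589]
orientation: [[0.8, 0.6, -0.0], [0.6, -0.8, -0.0], [-0.0, -0.0, -1.0]]
wrist_force: [-2.3, 0.0, 7.7]
gripper_width: 0.0115
grip_force: 30.0
```

Request:
drive_tool([
  {"dx": 0, "dy": 0, "dz": 0, "wx": 0, "wy": 0, "wz": 0.12},
  {"dx": 0, "dy": 0, "dz": 0, "wx": 0, "wy": 0, "wz": 0.12},
  {"dx": 0, "dy": 0, "dz": 0, "wx": 0, "wy": 0, "wz": 0.12},
  {"dx": 0, "dy": 0, "dz": 0, "wx": 0, "wy": 0, "wz": 0.12},
  {"dx": 0, "dy": 0, "dz": 0, "wx": 0, "wy": 0, "wz": 0.12},
  {"dx": 0, "dy": 0, "dz": 0, "wx": 0, "wy": 0, "wz": 0.12},
])

```text
time_s: 10.0
eef_pos: [0.5091, -0.1327, 0.0589]
orientation: [[0.997, -0.076, -0.0], [-0.076, -0.997, 0.0], [-0.0, -0.0, -1.0]]
wrist_force: [-2.6, 1.9, 6.8]
gripper_width: 0.0117
grip_force: 30.0
```

Request:
drive_tool([
  {"dx": 0, "dy": 0, "dz": 0, "wx": 0, "wy": 0, "wz": 0.12},
  {"dx": 0, "dy": 0, "dz": 0, "wx": 0, "wy": 0, "wz": 0.12},
  {"dx": 0, "dy": 0, "dz": 0, "wx": 0, "wy": 0, "wz": 0.12},
  {"dx": 0, "dy": 0, "dz": 0, "wx": 0, "wy": 0, "wz": 0.12},
  {"dx": 0, "dy": 0, "dz": 0, "wx": 0, "wy": 0, "wz": 0.12},
  {"dx": 0, "dy": 0, "dz": 0, "wx": 0, "wy": 0, "wz": 0},
  {"dx": 0, "dy": 0, "dz": 0, "wx": 0, "wy": 0, "wz": 0},
])

```text
time_s: 10.58
eef_pos: [0.5091, -0.1326, 0.0589]
orientation: [[0.783, -0.622, -0.0], [-0.622, -0.783, 0.0], [-0.0, 0.0, -1.0]]
wrist_force: [-3.3, 2.8, 7.5]
gripper_width: 0.0119
grip_force: 30.0
```

Request:
drive_tool([
  {"dx": 0, "dy": 0, "dz": 0, "wx": 0, "wy": 0, "wz": 0},
  {"dx": 0, "dy": 0, "dz": 0, "wx": 0, "wy": 0, "wz": 0},
  {"dx": 0, "dy": 0, "dz": 0, "wx": 0, "wy": 0, "wz": 0},
  {"dx": 0, "dy": 0, "dz": 0, "wx": 0, "wy": 0, "wz": 0},
  {"dx": 0, "dy": 0, "dz": -2.0, "wx": 0, "wy": 0, "wz": 0},
  {"dx": 0, "dy": 0, "dz": -3.5, "wx": 0, "wy": 0, "wz": 0},
  {"dx": 0, "dy": 0, "dz": -3.5, "wx": 0, "wy": 0, "wz": 0},
  {"dx": 0, "dy": 0, "dz": -3.5, "wx": 0, "wy": 0, "wz": 0},
], grip=4.0)

```text
time_s: 11.25
eef_pos: [0.5091, -0.1327, 0.1848]
orientation: [[0.784, -0.621, -0.001], [-0.621, -0.784, 0.0], [-0.001, 0.0, -1.0]]
wrist_force: [0.6, -0.3, -0.4]
gripper_width: 0.0398
grip_force: 0.0
```

Request:
drive_tool([
  {"dx": -2.0, "dy": 0, "dz": -2.5, "wx": 0, "wy": 0, "wz": 0},
  {"dx": -2.0, "dy": 0, "dz": 0, "wx": 0, "wy": 0, "wz": 0},
  {"dx": 0, "dy": 0, "dz": 0, "wx": 0, "wy": 0, "wz": 0},
  {"dx": 0, "dy": 0, "dz": 0, "wx": 0, "wy": 0, "wz": 0},
])

```text
time_s: 11.58
eef_pos: [0.4778, -0.1077, 0.2088]
orientation: [[0.784, -0.621, 0.001], [-0.621, -0.784, -0.0], [0.001, -0.0, -1.0]]
wrist_force: [-0.2, -0.1, 0.0]
gripper_width: 0.0403
grip_force: 0.0
```

```bash
python3 look.py w4; python3 - <<'E'
from h import *
im=cv2.imread('pics/w4.png'); cv2.imwrite('pics/w4z.png',cv2.resize(im[40:240,200:460],None,fx=3,fy=3,interpolation=cv2.INTER_CUBIC))
E
```

```text
11.5833 [-2.04330081e+01  1.75626219e+01  1.08251585e+02 -8.33032524e-03
  5.41362852e+01  1.07939460e+02] [ 0.47782434 -0.10772412  0.20883117] 0.04033483369716346
[[341.79636718 211.05601723]
 [316.7026192  154.89634099]
 [276.16421647 209.58126757]
 [267.59995841 153.10489502]]
(array([-2.52,  2.78, 14.29]), array([ 0.   , -0.   , -0.936]))
```

View pics/w4z.png

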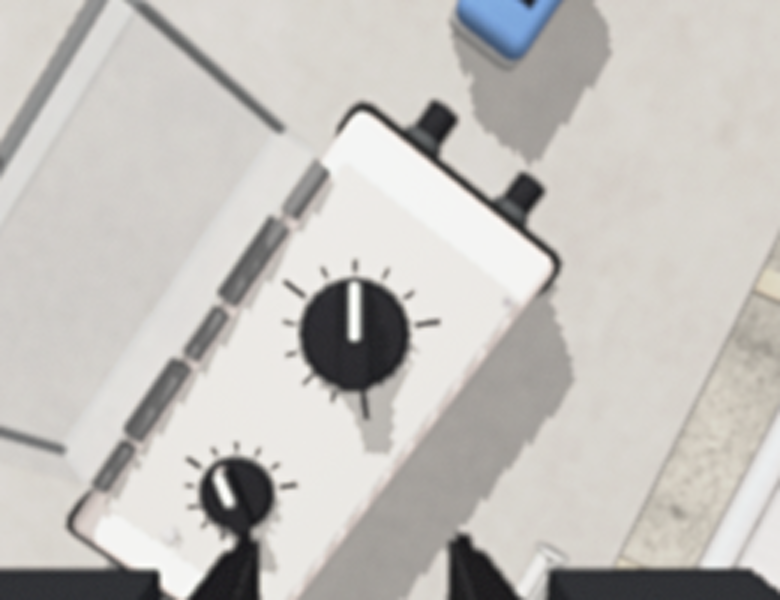

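The pointer (zoom 354,283–340) lines up with the second mark past the long far one, at (355,265). A numeric check on the marks follows.

```bash
python3 -W ignore ptr.py w4 318 151; python3 - <<'E'
from h import *
import pickle
c=pickle.load(open('w4.pkl','rb')); im=cv2.imread('pics/w4.png'); S=8; g=cv2.resize(im.max(2),None,fx=S,fy=S,interpolation=cv2.INTER_CUBIC)
# marks: dark blobs in a ring about the dial
u,v=200+354/3,40+333/3; yy,xx=np.mgrid[:g.shape[0],:g.shape[1]]; r=np.hypot(xx/S-u,yy/S-v)
m=((g<150)&(r>19.3)&(r<29)).astype(np.uint8)
n,_,st,ce=cv2.connectedComponentsWithStats(m)
A=[]
for i in range(1,n):
    if 60<st[i,4]<2500 :
        p=plane('wrist',(ce[i]-(S-1)/2)/S,.0483,c)[:2]; A.append(p)
A=np.array(A)
# circle centre of mark directions: use dial axis
for ctr in ([.5092,-.1327],[.5099,-.1330]):
    d=A-ctr; print(sorted(np.degrees(np.arctan2(d[:,1],d[:,0])).round(1)), np.hypot(*d.T).round(4))
E
```

```text
ends [ 0.5093 -0.1331] [ 0.5257 -0.146 ] yaw -38.252682234660995 rel case(15.1) -53.352682234660996 perp offset of centre 0.0002313959022468455
[np.float64(-118.1), np.float64(-39.4), np.float64(13.1), np.float64(146.0)] [0.027  0.0292 0.0292 0.0251]
[np.float64(-119.6), np.float64(-39.9), np.float64(14.0), np.float64(146.3)] [0.0262 0.0286 0.0293 0.0258]
```

Request:
drive_tool([
  {"dx": 0, "dy": 0, "dz": 0, "wx": 0, "wy": 0, "wz": -0.116},
  {"dx": 0, "dy": 0, "dz": 0, "wx": 0, "wy": 0, "wz": -0.116},
  {"dx": 0, "dy": 0, "dz": 0, "wx": 0, "wy": 0, "wz": -0.116},
  {"dx": 0, "dy": 0, "dz": 0, "wx": 0, "wy": 0, "wz": -0.116},
  {"dx": 0, "dy": 0, "dz": 0, "wx": 0, "wy": 0, "wz": -0.116},
  {"dx": 0, "dy": 0, "dz": 0, "wx": 0, "wy": 0, "wz": -0.116},
  {"dx": 0, "dy": 0, "dz": 0, "wx": 0, "wy": 0, "wz": -0.116},
  {"dx": 0, "dy": 0, "dz": 0, "wx": 0, "wy": 0, "wz": -0.116},
], grip=4.5)

```text
time_s: 12.3
eef_pos: [0.4786, -0.1085, 0.2075]
orientation: [[0.966, 0.26, -0.001], [0.26, -0.966, 0.0], [-0.001, -0.001, -1.0]]
wrist_force: [-0.1, -0.4, -0.5]
gripper_width: 0.045
grip_force: 0.0
```

Request:
drive_tool([
  {"dx": 3.3, "dy": 0, "dz": 0, "wx": 0, "wy": 0, "wz": 0},
  {"dx": 3.3, "dy": 0, "dz": 0, "wx": 0, "wy": 0, "wz": 0},
  {"dx": 3.3, "dy": 0, "dz": 0, "wx": 0, "wy": 0, "wz": 0},
  {"dx": 3.3, "dy": 0, "dz": 0, "wx": 0, "wy": 0, "wz": 0},
  {"dx": 3.3, "dy": 0, "dz": 0, "wx": 0, "wy": 0, "wz": 0},
  {"dx": 0, "dy": 0, "dz": 0, "wx": 0, "wy": 0, "wz": 0},
  {"dx": 0, "dy": 0, "dz": 0, "wx": 0, "wy": 0, "wz": 0},
])

```text
time_s: 12.88
eef_pos: [0.6387, -0.0658, 0.2062]
orientation: [[0.967, 0.256, -0.002], [0.256, -0.967, 0.0], [-0.002, -0.001, -1.0]]
wrist_force: [0.1, 0.4, -0.0]
gripper_width: 0.0448
grip_force: 0.0
```

```bash
python3 look.py w5; python3 - <<'E'
from h import *
o=robot.get_obs(); print(o['eef_pos'],o['orientation'].round(3).tolist(),delta([.640,-.063,.100],down(np.radians(14.9))))
print('expected tab px',proj('wrist',[.640,-.063,.107]))
E
```

```text
12.8833 [-1.17663454e+01  3.00365636e+01  8.72265776e+01 -9.10754501e-03
  6.28675350e+01  6.34144749e+01] [ 0.63871359 -0.06576755  0.20624899] 0.044774543810039154
[[314.06111873 344.23362204]
 [341.1317716  301.94712347]
 [277.27534303 298.46932319]
 [313.4760428  259.80793737]]
(array([-20.18,  -0.34,  14.16]), array([-0.001,  0.002, -0.008]))
[ 0.63769254 -0.06609188  0.2066779 ] [[0.967, 0.255, -0.002], [0.255, -0.967, 0.0], [-0.002, -0.001, -1.0]] (array([ 0.33, -0.23, 10.67]), array([-0.001,  0.002, -0.002]))
expected tab px [[314.39068475 194.05600313]]
```

View pics/w5.png

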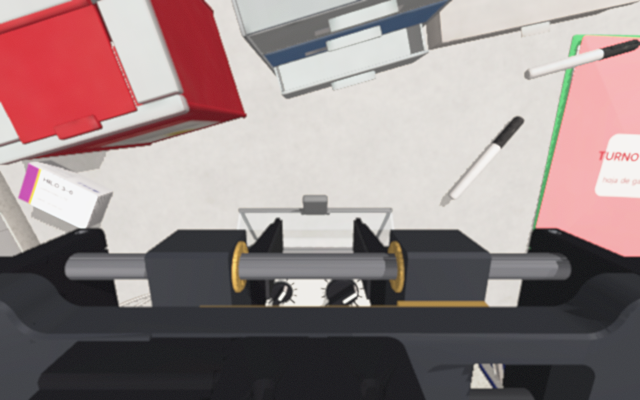

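The tab is at (315,204), centred between the fingers and about where expected. Now I'll descend and grip it.

Request:
drive_tool([
  {"dx": 0.3, "dy": -0.2, "dz": 2.5, "wx": 0, "wy": 0, "wz": 0},
  {"dx": 0, "dy": 0, "dz": 3.0, "wx": 0, "wy": 0, "wz": 0},
  {"dx": 0, "dy": 0, "dz": 2.5, "wx": 0, "wy": 0, "wz": 0},
  {"dx": 0, "dy": 0, "dz": 1.7, "wx": 0, "wy": 0, "wz": 0},
  {"dx": 0, "dy": 0, "dz": 0.9, "wx": 0, "wy": 0, "wz": 0},
  {"dx": 0, "dy": 0, "dz": 0, "wx": 0, "wy": 0, "wz": 0},
  {"dx": 0, "dy": 0, "dz": 0, "wx": 0, "wy": 0, "wz": 0},
])

```text
time_s: 13.52
eef_pos: [0.6399, -0.0637, 0.1028]
orientation: [[0.967, 0.254, -0.0], [0.254, -0.967, -0.0], [-0.0, 0.0, -1.0]]
wrist_force: [0.7, -1.1, 0.8]
gripper_width: 0.0448
grip_force: 0.0
```

Request:
drive_tool([
  {"dx": 0, "dy": 0, "dz": 0, "wx": 0, "wy": 0, "wz": 0},
  {"dx": 0, "dy": 0, "dz": 0, "wx": 0, "wy": 0, "wz": 0},
  {"dx": 0, "dy": 0, "dz": 0, "wx": 0, "wy": 0, "wz": 0},
  {"dx": 0, "dy": 0, "dz": 0, "wx": 0, "wy": 0, "wz": 0},
  {"dx": 0, "dy": 0, "dz": 0, "wx": 0, "wy": 0, "wz": 0},
  {"dx": 0, "dy": 0, "dz": 0, "wx": 0, "wy": 0, "wz": 0},
], grip=1.8)

```text
time_s: 14.02
eef_pos: [0.6403, -0.0627, 0.103]
orientation: [[0.967, 0.255, 0.001], [0.255, -0.967, 0.0], [0.001, -0.0, -1.0]]
wrist_force: [0.7, 5.2, 2.2]
gripper_width: 0.0236
grip_force: 30.0
```

Request:
drive_tool([
  {"dx": -0.61, "dy": 0, "dz": -0.94, "wx": 0, "wy": 0, "wz": 0},
  {"dx": -0.7, "dy": 0, "dz": -0.87, "wx": 0, "wy": 0, "wz": 0},
  {"dx": -0.79, "dy": 0, "dz": -0.8, "wx": 0, "wy": 0, "wz": 0},
  {"dx": -0.86, "dy": 0, "dz": -0.71, "wx": 0, "wy": 0, "wz": 0},
  {"dx": -0.93, "dy": 0, "dz": -0.62, "wx": 0, "wy": 0, "wz": 0},
  {"dx": -0.99, "dy": 0, "dz": -0.53, "wx": 0, "wy": 0, "wz": 0},
  {"dx": -1.03, "dy": 0, "dz": -0.43, "wx": 0, "wy": 0, "wz": 0},
  {"dx": -1.07, "dy": 0, "dz": -0.32, "wx": 0, "wy": 0, "wz": 0},
])

```text
time_s: 14.68
eef_pos: [0.5712, -0.0811, 0.1546]
orientation: [[0.967, 0.255, -0.001], [0.255, -0.967, 0.0], [-0.001, -0.001, -1.0]]
wrist_force: [-0.3, 3.5, -17.6]
gripper_width: 0.0237
grip_force: 30.0
```

Request:
drive_tool([
  {"dx": -1.1, "dy": 0, "dz": -0.21, "wx": 0, "wy": 0, "wz": 0},
  {"dx": -1.11, "dy": 0, "dz": -0.1, "wx": 0, "wy": 0, "wz": 0},
  {"dx": -1.12, "dy": 0, "dz": 0, "wx": 0, "wy": 0, "wz": 0},
  {"dx": -1.11, "dy": 0, "dz": 0.12, "wx": 0, "wy": 0, "wz": 0},
  {"dx": -1.09, "dy": 0, "dz": 0.23, "wx": 0, "wy": 0, "wz": 0},
  {"dx": -1.07, "dy": 0, "dz": 0.34, "wx": 0, "wy": 0, "wz": 0},
  {"dx": -1.03, "dy": 0, "dz": 0.45, "wx": 0, "wy": 0, "wz": 0},
  {"dx": 0, "dy": 0, "dz": 0, "wx": 0, "wy": 0, "wz": 0},
])

```text
time_s: 15.35
eef_pos: [0.4978, -0.1008, 0.1476]
orientation: [[0.967, 0.255, 0.003], [0.255, -0.967, -0.001], [0.002, 0.001, -1.0]]
wrist_force: [-1.4, 7.7, 0.9]
gripper_width: 0.0235
grip_force: 30.0
```

Request:
drive_tool([
  {"dx": -0.98, "dy": 0, "dz": 0.55, "wx": 0, "wy": 0, "wz": 0},
  {"dx": -0.92, "dy": 0, "dz": 0.64, "wx": 0, "wy": 0, "wz": 0},
  {"dx": -0.85, "dy": 0, "dz": 0.73, "wx": 0, "wy": 0, "wz": 0},
  {"dx": -0.77, "dy": 0, "dz": 0.81, "wx": 0, "wy": 0, "wz": 0},
  {"dx": -0.69, "dy": 0, "dz": 0.88, "wx": 0, "wy": 0, "wz": 0},
  {"dx": -0.6, "dy": 0, "dz": 0.95, "wx": 0, "wy": 0, "wz": 0},
  {"dx": -0.5, "dy": 0, "dz": 1.0, "wx": 0, "wy": 0, "wz": 0},
  {"dx": 0, "dy": 0, "dz": 0, "wx": 0, "wy": 0, "wz": 0},
])

```text
time_s: 16.02
eef_pos: [0.4464, -0.1144, 0.0909]
orientation: [[0.967, 0.255, 0.001], [0.255, -0.967, -0.001], [0.0, 0.001, -1.0]]
wrist_force: [-6.3, 3.4, 3.6]
gripper_width: 0.0236
grip_force: 30.0
```

Request:
drive_tool([
  {"dx": -0.4, "dy": 0, "dz": 1.05, "wx": 0, "wy": 0, "wz": 0},
  {"dx": -0.15, "dy": 0, "dz": 0.6, "wx": 0, "wy": 0, "wz": 0},
  {"dx": -0.1, "dy": 0, "dz": 0.4, "wx": 0, "wy": 0, "wz": 0},
  {"dx": 0, "dy": 0, "dz": 0, "wx": 0, "wy": 0, "wz": 0},
  {"dx": 0, "dy": 0, "dz": 0, "wx": 0, "wy": 0, "wz": 0},
])

```text
time_s: 16.43
eef_pos: [0.4407, -0.1159, 0.0712]
orientation: [[0.967, 0.255, 0.0], [0.255, -0.967, -0.001], [0.0, 0.001, -1.0]]
wrist_force: [-5.8, 4.4, 1.6]
gripper_width: 0.0236
grip_force: 30.0
```

Request:
drive_tool([
  {"dx": 0, "dy": 0, "dz": 0.2, "wx": 0, "wy": 0, "wz": 0},
  {"dx": 0, "dy": 0, "dz": 0.1, "wx": 0, "wy": 0, "wz": 0},
  {"dx": 0, "dy": 0, "dz": 0, "wx": 0, "wy": 0, "wz": 0},
  {"dx": 0, "dy": 0, "dz": 0, "wx": 0, "wy": 0, "wz": 0},
])

```text
time_s: 16.77
eef_pos: [0.4404, -0.116, 0.0684]
orientation: [[0.967, 0.255, 0.0], [0.255, -0.967, -0.001], [-0.0, 0.001, -1.0]]
wrist_force: [-9.2, 2.0, 2.9]
gripper_width: 0.0237
grip_force: 30.0
```

Request:
drive_tool([
  {"dx": 0, "dy": 0, "dz": 0.15, "wx": 0, "wy": 0, "wz": 0},
  {"dx": 0, "dy": 0, "dz": 0.15, "wx": 0, "wy": 0, "wz": 0},
  {"dx": 0, "dy": 0, "dz": 0, "wx": 0, "wy": 0, "wz": 0},
  {"dx": 0, "dy": 0, "dz": 0, "wx": 0, "wy": 0, "wz": 0},
])

```text
time_s: 17.1
eef_pos: [0.4404, -0.116, 0.0657]
orientation: [[0.967, 0.256, 0.0], [0.256, -0.967, -0.001], [-0.0, 0.001, -1.0]]
wrist_force: [-10.4, 2.2, 9.4]
gripper_width: 0.0237
grip_force: 30.0
```

Request:
drive_tool([
  {"dx": 0, "dy": 0, "dz": 0.15, "wx": 0, "wy": 0, "wz": 0},
  {"dx": 0, "dy": 0, "dz": 0.1, "wx": 0, "wy": 0, "wz": 0},
  {"dx": 0, "dy": 0, "dz": 0, "wx": 0, "wy": 0, "wz": 0},
  {"dx": 0, "dy": 0, "dz": 0, "wx": 0, "wy": 0, "wz": 0},
])

```text
time_s: 17.43
eef_pos: [0.4408, -0.116, 0.0642]
orientation: [[0.967, 0.256, 0.002], [0.256, -0.967, -0.001], [0.001, 0.002, -1.0]]
wrist_force: [-11.8, 5.3, 27.9]
gripper_width: 0.0235
grip_force: 30.0
```

Request:
drive_tool([
  {"dx": 0, "dy": 0, "dz": 0, "wx": 0, "wy": 0, "wz": 0},
  {"dx": 0, "dy": 0, "dz": 0, "wx": 0, "wy": 0, "wz": 0},
  {"dx": 0, "dy": 0, "dz": 0, "wx": 0, "wy": 0, "wz": 0},
  {"dx": 0, "dy": 0, "dz": 0, "wx": 0, "wy": 0, "wz": 0},
  {"dx": 0, "dy": 0, "dz": -1.0, "wx": 0, "wy": 0, "wz": 0},
  {"dx": 0, "dy": 0, "dz": -2.0, "wx": 0, "wy": 0, "wz": 0},
  {"dx": 0, "dy": 0, "dz": -1.0, "wx": 0, "wy": 0, "wz": 0},
  {"dx": 0, "dy": 0, "dz": 0, "wx": 0, "wy": 0, "wz": 0},
], grip=4.5)

```text
time_s: 18.1
eef_pos: [0.4422, -0.1162, 0.1035]
orientation: [[0.967, 0.255, 0.004], [0.255, -0.967, -0.002], [0.003, 0.003, -1.0]]
wrist_force: [0.7, -0.4, 0.3]
gripper_width: 0.0447
grip_force: 0.0
```

Request:
drive_tool([
  {"dx": 0, "dy": 0, "dz": 0, "wx": 0, "wy": 0, "wz": 0},
  {"dx": 0, "dy": 0, "dz": 0, "wx": 0, "wy": 0, "wz": 0},
  {"dx": 0, "dy": 0, "dz": 0, "wx": 0, "wy": 0, "wz": 0},
  {"dx": 0, "dy": 0, "dz": 0, "wx": 0, "wy": 0, "wz": 0},
  {"dx": 0, "dy": 0, "dz": 0, "wx": 0, "wy": 0, "wz": 0},
  {"dx": 0, "dy": 0, "dz": 0, "wx": 0, "wy": 0, "wz": 0},
], grip=0)

```text
time_s: 18.6
eef_pos: [0.441, -0.1156, 0.1014]
orientation: [[0.967, 0.255, -0.001], [0.255, -0.967, 0.0], [-0.0, -0.0, -1.0]]
wrist_force: [-1.1, -0.2, -0.6]
gripper_width: 0.0105
grip_force: 0.0
```

Request:
drive_tool([
  {"dx": 0, "dy": 0, "dz": 0.6, "wx": 0, "wy": 0, "wz": 0},
  {"dx": 0, "dy": 0, "dz": 0.6, "wx": 0, "wy": 0, "wz": 0},
  {"dx": 0, "dy": 0, "dz": 0.6, "wx": 0, "wy": 0, "wz": 0},
  {"dx": 0, "dy": 0, "dz": 0.4, "wx": 0, "wy": 0, "wz": 0},
  {"dx": 0, "dy": 0, "dz": 0.2, "wx": 0, "wy": 0, "wz": 0},
  {"dx": 0, "dy": 0, "dz": 0.1, "wx": 0, "wy": 0, "wz": 0},
  {"dx": 0, "dy": 0, "dz": 0.0, "wx": 0, "wy": 0, "wz": 0},
  {"dx": 0, "dy": 0, "dz": 0, "wx": 0, "wy": 0, "wz": 0},
])

```text
time_s: 19.27
eef_pos: [0.4408, -0.1156, 0.0773]
orientation: [[0.967, 0.255, -0.0], [0.255, -0.967, -0.0], [-0.0, 0.0, -1.0]]
wrist_force: [-4.9, 0.9, 17.5]
gripper_width: 0.0003
grip_force: 8.7
```

Contact is at z = 0.0773 with a firm 17 N, against a shut tab top of 0.0775, so the guard is fully shut. I'll lift off, back away and take one last look.

Request:
drive_tool([
  {"dx": 0, "dy": 0, "dz": -1.0, "wx": 0, "wy": 0, "wz": 0},
  {"dx": 0, "dy": 0, "dz": -3.0, "wx": 0, "wy": 0, "wz": 0},
  {"dx": 0, "dy": 0, "dz": -3.5, "wx": 0, "wy": 0, "wz": 0},
  {"dx": 0, "dy": 0, "dz": -3.5, "wx": 0, "wy": 0, "wz": 0},
  {"dx": 0, "dy": 0, "dz": -3.0, "wx": 0, "wy": 0, "wz": 0},
  {"dx": 0, "dy": 0, "dz": 0, "wx": 0, "wy": 0, "wz": 0},
  {"dx": 0, "dy": 0, "dz": 0, "wx": 0, "wy": 0, "wz": 0},
])

```text
time_s: 19.85
eef_pos: [0.4414, -0.1158, 0.2176]
orientation: [[0.967, 0.255, 0.003], [0.255, -0.967, -0.001], [0.002, 0.002, -1.0]]
wrist_force: [-0.1, 0.4, -1.1]
gripper_width: 0.0005
grip_force: 0.0
```

```bash
python3 look.py w6; python3 -W ignore - <<'E'
from h import *
im=cv2.imread('pics/w6.png'); cv2.imwrite('pics/w6z.png',cv2.resize(im[60:220,180:500],None,fx=2.5,fy=2.5,interpolation=cv2.INTER_CUBIC)); print(robot.get_obs()['wrist_force'])
E
```

```text
19.85 [-2.29979748e+01  1.41465494e+01  1.11812626e+02 -5.69932583e-03
  5.38681809e+01  5.22306278e+01] [ 0.44144854 -0.11579903  0.21761037] 0.00046930379900991673
[[315.25540206 187.78946101]
 [345.67543908 133.42236141]
 [273.96918106 133.81164168]
 [314.48266769  91.74454817]]
(array([ 0.08, -0.11, 15.09]), array([ 0.   , -0.   , -0.008]))
[ 0.2369821   0.32241861 -0.25475443]
```

View pics/w6z.png

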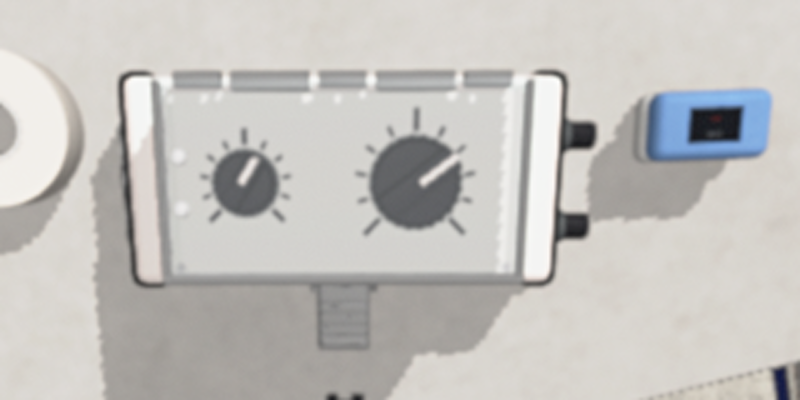

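The guard is shut, the pointer covers the second mark past the long far one (457,156), and the rate dial is unchanged. I'm handing in the job.

```bash
python3 -c "
from bench import ticket
print(ticket.sign_off())"
```

```text
the job is handed in; nothing more can be done
None
```

The job is handed in: I opened the guard fully, turned the output dial to the 14 mA mark (within about 2° by camera), and shut the guard to its stop; the rate dial still points where it did.

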